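Send the order shuttle past its spring catch

TASK

An espresso is waiting on the little sliding shuttle. With a fingertip press the long spring key beside it down and keep it down, so that the stop pin is out of the way, while the finger pushes the shuttle by its push plate past the pin and fully home at the far end. Then let go, so that the pin springs up behind the shuttle's arm; the cup rides along standing on the tray, neither touched nor lifted, and the things round about stay where they are.

Things in the scene. Friction and masses are not known exactly. Their poses are not given: they have to be found in the camera images.
- station: The fixed order shuttle station: a dark wooden base board 210 x 170 x 8 mm lying on the worktop, with two low aluminium rails and, on its right (-y) side, a dark steel housing whose top is 40 mm up. Origin: on the board's underside, 7 mm right of its centre. Its x axis is the direction in which the shuttle has to slide (roughly away from the robot, turned by up to 0.6 rad), y is to the left of that, z up.
- shuttle (a joint): How far the aluminium shuttle has slid along the station's +x, m: 0 at the start, 0.070 fully home at the far stop; friction 1.5 N, stays where left. It is a lipped tray 84 x 78 mm between the rails, with a cross arm 20 mm wide (along x), 59 to 69 mm above the worktop, over the housing to the push plate. Arm's front meets the raised pin at 0.028, its back is clear of it at 0.058.
- push_face (a point): Centre of the rear (-x) face of the shuttle's push plate: upright, 32 mm wide, 59 to 80 mm above the worktop, over the key's middle line, clearing the key by 2 mm when that is up. At the start it is 27 mm ahead (+x) of the key's origin. Push it along the station's +x. Moves with the shuttle. Axes as the station's.
- tray_centre (a point): Centre of the shuttle tray's floor, 16 mm above the worktop, where the cup stands. Moves with the shuttle. Axes as the station's.
- catch (a joint): How far the spring catch is pressed down, in m: 0 up (rest), 0.016 at its lower stop. Key and stop pin are one steel piece that moves straight down wherever the key is pressed. The spring takes about 3 N to start and 7.5 N at the stop and brings it up again when let go. The pin is below the shuttle's arm from 0.008 on; held at about 0.012 it is safely down and off the stop.
- key: The key, a grooved steel strip along the station's x, 26 mm wide, top 57 mm above the worktop when up, 17 mm above the housing. Origin: on its top face and middle line, behind the push plate, the place to put the finger down; the strip reaches from 26 mm behind it to 117 mm ahead, so a pressing finger can slide along it as far as the shuttle goes. Moves with the catch. Axes as the station's.
- pin_top (a point): Centre of the top of the stop pin, a round steel pin 10 mm in diameter, 80 mm ahead (+x) and 32 mm to the left (+y) of the key's origin, its top 67 mm above the worktop when up. Moves with the catch.
- cup_middle (a point): Centre of a small grey-green espresso cup on the shuttle's tray, half-way up its 49 mm: 63 mm in diameter, its handle pointing to the left, away from the key; its rim is 65 mm above the worktop. Stands loose; not to be touched.
- espresso_cup: The same cup; origin at its underside, 12 mm from its axis towards the handle (its -y).
- milk_jug_middle (a point): Bystander: steel milk jug 67 x 60 x 76 mm, its centre; to the left of the station.
- sugar_jar_middle (a point): Bystander: glass sugar jar, 59 mm in diameter and 95 mm high, its centre; to the left of the station.
- teaspoon_middle (a point): Bystander: teaspoon 130 mm long, 11 mm high, lying on the worktop to the right of the station, its centre.
Mind the look-alikes: they are no part of the job. What is shaped like the espresso_cup but orange, red or turquoise is not meant.

How it is judged:
On the way, in this order (a step that is already met when the one before it is completed fails the run):
1. a finger holds the key down, with the shuttle still behind the pin (value of joint catch above 0.0075 m and contact force between the fingers and key above 0.5 N and value of joint shuttle below 0.032 m), for 0.1 s.
2. the shuttle's arm goes past the pin with the finger still holding the key down (value of joint shuttle above 0.054 m and value of joint catch above 0.006 m and contact force between the fingers and key above 0.3 N), for 0.05 s.
At the end, for the whole second after the job is handed in: The shuttle is home (at least 64 of its 70 mm), the catch is up again behind the arm (within 2 mm of its rest height), and the cup stands upright (within 0.1 rad) on the tray, its centre within 25 mm of the tray's (value of joint shuttle above 0.064 m and value of joint catch below 0.002 m and angle between cup_middle's own z axis and vertical below 0.1 rad and horizontal distance between cup_middle and tray_centre below 0.025 m and z of cup_middle in the frame of tray_centre below 0.032 m); the robot touches nothing.
It fails at once if the cup is touched by the robot (contact force between any of the fingers, the arm and espresso_cup above 0.5 N).
It fails at once if the cup is lifted off the tray (z of cup_middle in the frame of tray_centre above 0.036 m).
It fails at once if the cup tips (angle between cup_middle's own z axis and vertical above 0.3 rad).
It fails at once if a thing standing round about is pushed away (distance of any of milk_jug_middle, sugar_jar_middle, teaspoon_middle from where it was at the start of the episode above 0.015 m).
It also fails if it takes over 32 s, if anything falls off the work surface, if the arm or the gripper's body presses on something with over 40 N, if the wrist force passes 120 N, or if a joint passes its speed limit or range.

ROBOT

A 6-joint arm with a two-finger parallel gripper is mounted at the origin on a cart in front of the work surface, level with it; the furniture and walls round the work are solid. World frame = base frame: x ahead of the robot, y to its left, z up, the work surface at z = 0. Lengths are in m, angles in rad, forces in N, time in s.
With the tool pointing down it reaches from about 0.275 to 0.725 m from the base axis. Payload 15.9 kg.
Tool frame: the origin (TCP) lies between the finger pads; the fingertips stand 22 mm ahead of it and the grasp point (between the pads) lies 3 mm ahead of it (tcp_to_tips is the distance from the TCP to the fingertips, in m); z points along the fingers, y is the line along which they close (so a half turn about z gives the same grasp; the last joint's range is limited). The gripper opens to 85 mm and grips with 20 to 120 N. Pads are 22 mm wide; open, the fingers measure 114 mm over their backs; the gripper's body (76 mm by 85 mm) begins 54 mm behind the grasp point. The pads swing forward as they close: fully open they stand 13 mm farther back than shut.
Start: joints at [1.172, 0.213, -0.034, 1.323, 0, 1.571], TCP at [0.194, 0.461, 0.253] pointing down, gripper open.
Joint ranges: [-2.98, 2.98], [-0.74, 1.72], [-1.14, 1.35], [-2.1, 2.04], [-1.57, 1.44], [-3.14, 3.14]. Speed limits (rad/s): [1.89, 1.89, 2.39, 2.57, 3.14, 3.14].

INTERFACE

Orientations are given as [roll, pitch, yaw] about the fixed x, y, z axes, in that order (R = Rz(yaw) Ry(pitch) Rx(roll)).
In Python, from station import * gives the robot as it stands.
- The arm moves only by the shell command python3 -m crank 'ROWS' [FORCE]. ROWS is JSON, a list of rows, each a list of 5 numbers: the finger opening in mm, from 0 to 85.4, then the shift along the world's x, y, z in mm, then the turn about the world's z in rad. In form: [[gripper, x, y, z, roll], ...]. A call has 1 to 12 rows; each row shifts and turns the commanded pose from where the row before left it; what a row does not reach is not made up. A row lasts 1/12 s, in which the tool goes at most 41.7 mm and 7.16 degrees, less where a joint would pass 70% of its speed; a pose out of reach is approached as far as the arm can. A call with a gripper value outside its range is refused whole. The fingers move at their own pace and stop on an object; FORCE is the grip in N (left out, the last holds). Time passes only in rows, so rows that do not move let the fingers close. It gives the time, the measured TCP pose, the force, the opening and the grip force at its end, in the units of the state.
- sense(): the state, without advancing time (a new reading comes with each control period).
- get_image(name): name is "scene" or "top" or "wrist"; returns (picture, depth): 384x512x3 uint8, red, green, blue; 384x512 float32, m along the optical axis (not along the pixel's ray), 0 where there is no reading.
- get_calibration(name): a dict with "fovy" (degrees; the focal length in pixels is half the picture's height over the tangent of half this angle, whatever the lens; pixels are square), "cx", "cy" (the principal point, pixels), "T" (4x4, takes a point from camera to world coordinates); the wrist camera has in their place "T_tool_cam" (4x4, takes a point from camera to tool coordinates, whose origin is the TCP and whose axes are the flange's). Camera axes: x right, y down, z forward; pixel columns grow to the right and rows downward; lengths in m; the calibration is good to about 2 mm. The wrist camera is an equidistant fisheye: a pixel r from the principal point sees the ray r / f radians off the axis. A picture is of the moment at which its call begins: read the wrist's pose just before it. get_calibration takes no time and is no camera call.
- close_job(): hands the job in; it is judged then, once.
Trained networks look in the newest picture that a camera, given by its name, has taken for a name from the list of things; names that differ only in an ending like _2 or _b are one class to them, and where a whole thing is asked for, a point or a joint stands for the part that bears it (a point fixed in the world has none). Each returns a list of dicts, best first, with "p" (0 to 1); they miss things now and then, are a little off and sometimes report something else, mostly with a low value. They report only what shows in the picture. A call takes as long as a camera call. They do not tell look-alikes from the thing itself.
- masks_of(camera, query): "pixels" (384x512 bool, what is visible of it) and "rect" ([left, top, width, height] in pixels, round what is visible of it).
- mark_of(camera, query): "centre" ([column, row] in pixels: a listed point, or the origin of a listed thing).
The state is a dict: "clock": time; "joints": joint angles; "qvel": joint speeds; "joint_torque": joint torques, N m; "eef_pos": TCP position; "ee_rot": TCP orientation; "wrist_force": force on the tool from outside, world axes, zero at the start; "moment": the same for the moment, N m; "width": finger opening in m; "finger_force": force on a finger pad.
Only numpy, scipy, OpenCV 4.12 (cv2) and the standard library are available. Lean on these libraries where they do the work, as an engineer would, in place of code of your own. Each camera call takes 0.05 s, during which the arm holds its last target. There are 200 camera calls.

## Working session

There is one attempt and no reset: what is moved stays moved. The work goes in short steps, Python scripts to look and compute and a shell command to move; the robot and the scene stay as the last step left them, time stands still between calls to the robot, and variables do not carry over. Pictures are saved under pics/ and viewed, at most 10 in all, crops included, and the job is handed in when it is done.

```bash
mkdir -p pics; cat > h.py <<'E'
from station import *
import numpy as np, cv2
def ray(cam,depth,uv):
    c=get_calibration(cam);f=192/np.tan(np.radians(c["fovy"])/2)
    u,v=uv;d=depth[int(round(v)),int(round(u))]
    return (c["T"]@np.array([(u-c["cx"])/f*d,(v-c["cy"])/f*d,d,1]))[:3]
def at_z(cam,uv,z):
    c=get_calibration(cam);f=192/np.tan(np.radians(c["fovy"])/2)
    r=c["T"][:3,:3]@np.array([(uv[0]-c["cx"])/f,(uv[1]-c["cy"])/f,1]);o=c["T"][:3,3]
    return o+r*(z-o[2])/r[2]
E
python3 - <<'E'
from h import *
for cam in("top","scene"):
    p,d=get_image(cam);cv2.imwrite(f"pics/{cam}0.png",p[:,:,::-1])
    for q,z in(("key",.057),("push_face",.0695),("pin_top",.067),("tray_centre",.016),("cup_middle",.0405),("station",0),("teaspoon_middle",.005),("milk_jug_middle",.038),("sugar_jar_middle",.047)):
        for m in mark_of(cam,q)[:2]:
            print(cam,q,round(m["p"],2),np.round(m["centre"],1),np.round(at_z(cam,m["centre"],z)*1000,1))
s=sense();print(s["eef_pos"],s["ee_rot"],s["clock"],s["width"])
E
```

```text
top key 0.57 [257.8 225. ] [420.8  26.4  57. ]
top push_face 0.6 [253.3 209.5] [458.1  32.2  69.5]
top pin_top 0.74 [238.5 189.4] [512.7  61.2  67. ]
top tray_centre 0.71 [217.8 217.2] [458.9 122.6  16. ]
top cup_middle 0.95 [299.7 126.5] [ 659.6 -116.7   40.5]
top cup_middle 0.86 [114.4 241.8] [430.3 379.5  40.5]
top station 0.77 [233.7 199.6] [500.8  77.2   0. ]
top teaspoon_middle 0.55 [277.8 195.4] [495.2 -36.8   5. ]
top milk_jug_middle 0.78 [157.3 185.7] [555.9 262.2  38. ]
top sugar_jar_middle 0.97 [160.7 228.6] [446.  262.9  47. ]
scene key 0.61 [232.5 236.7] [453.  257.4  57. ]
scene pin_top 0.49 [256.9 200.7] [493.6  82.   67. ]
scene tray_centre 0.44 [258.3 227.5] [456.4 130.3  16. ]
scene cup_middle 0.83 [249.8 175.2] [632.5 -91.1  40.5]
scene cup_middle 0.71 [323.4 172.9] [ 439.1 -251.2   40.5]
scene station 0.66 [253.5 221.6] [498.   90.5   0. ]
scene milk_jug_middle 0.81 [202.3 227.8] [559.9 246.1  38. ]
scene sugar_jar_middle 0.64 [233.  241.1] [449.2 260.5  47. ]
[0.194142   0.46075355 0.25329422] [-3.14156855e+00 -3.01355264e-06  2.74282110e+00] 1.0 0.0857190365360171
```

```bash
python3 -c "
import cv2,numpy as np
a=cv2.imread('pics/top0.png');b=cv2.imread('pics/scene0.png')
cv2.imwrite('pics/top0v.png',cv2.resize(a,(800,600)));cv2.imwrite('pics/scene0v.png',cv2.resize(b,(800,600)))"
```

```text
(no output)
```

View pics/top0v.png

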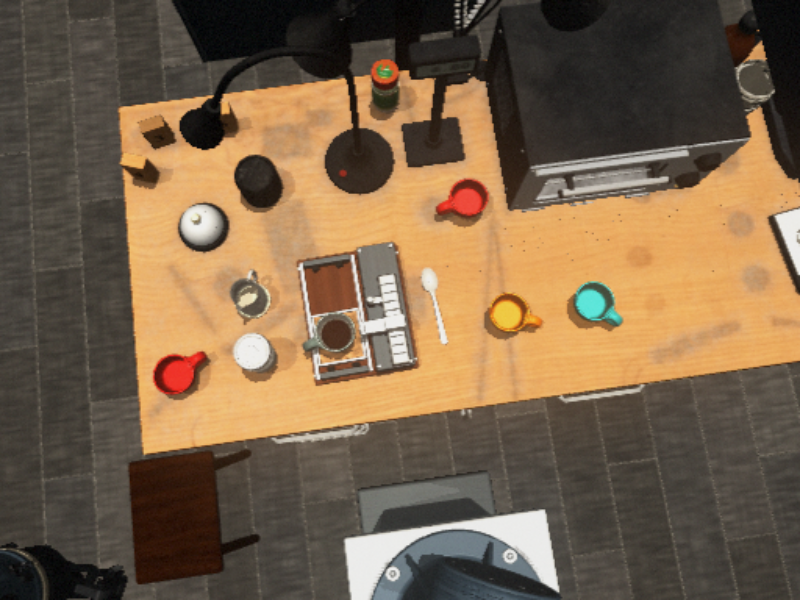

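View pics/scene0v.png

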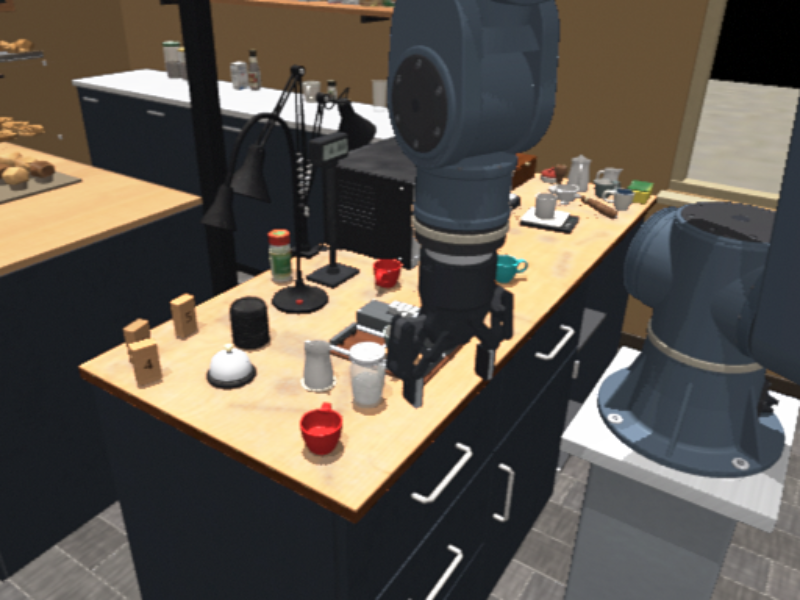

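The top view shows the station at view pixels (300–415, 245–385). The espresso cup is at (335,335), the key strip at about (395,345) and the pin at about (373,300). The station's yaw is close to 0. The scene view is mostly blocked by the gripper. I'll move over the key with the fingers closed and look again with the wrist camera.

```bash
python3 -m crank '[[0,17,-36,0,0.033],[0,17,-36,0,0.033],[0,17,-36,0,0.033],[0,17,-36,0,0.033],[0,17,-36,0,0.033],[0,17,-36,0,0.033],[0,17,-36,0,0.033],[0,17,-36,0,0.033],[0,17,-36,0,0.033],[0,17,-36,0,0.033],[0,17,-36,0,0.033],[0,17,-36,0,0.033]]'
python3 -m crank '[[0,0,0,0,0],[0,0,0,0,0],[0,0,0,0,0]]'
cat >> h.py <<'E'
from scipy.spatial.transform import Rotation as Ro
def wr():
    s=sense();T=np.eye(4);T[:3,:3]=Ro.from_euler("xyz",s["ee_rot"]).as_matrix();T[:3,3]=s["eef_pos"]
    c=get_calibration("wrist");T=T@np.array(c["T_tool_cam"]);f=192/np.tan(np.radians(c["fovy"])/2)
    def g(uv,z):
        x,y=uv[0]-c["cx"],uv[1]-c["cy"];r=np.hypot(x,y)+1e-9;a=r/f
        v=T[:3,:3]@np.array([np.sin(a)*x/r,np.sin(a)*y/r,np.cos(a)])
        return T[:3,3]+v*(z-T[2,3])/v[2]
    return g
E
python3 - <<'E'
from h import *
g=wr();p,d=get_image("wrist");cv2.imwrite("pics/w1.png",p[:,:,::-1]);cv2.imwrite("pics/w1v.png",cv2.resize(p[:,:,::-1],(800,600)))
s=sense();print(s["eef_pos"],s["ee_rot"],s["clock"],s["joints"])
for q,z in(("key",.057),("push_face",.0695),("pin_top",.067),("tray_centre",.016),("cup_middle",.0405),("station",0)):
    for m in mark_of("wrist",q)[:2]: print(q,round(m["p"],2),np.round(m["centre"],1),np.round(g(m["centre"],z)*1000,1))
E
```

```text
clock: 2.0
eef_pos: [0.3985, 0.0267, 0.2536]
ee_rot: [3.141, 0.001, 3.14]
wrist_force: [2.0, 1.3, 0.5]
width: 0.0003
finger_force: 0.0
clock: 2.25
eef_pos: [0.398, 0.0288, 0.2533]
ee_rot: [3.141, -0.0, 3.137]
wrist_force: [-0.1, 0.4, 0.3]
width: 0.0004
finger_force: 0.0
[0.39783933 0.02936323 0.2533055 ] [ 3.14140598e+00 -1.93583347e-04  3.13900734e+00] 2.3 [ 7.35253570e-02  5.62210147e-03 -2.69312090e-01  1.29604096e+00
  2.00850903e-04  7.61106704e-02]
push_face 0.75 [255.3 191.8] [423.   34.5  69.5]
push_face 0.71 [255.3 217.8] [454.1  34.6  69.5]
pin_top 0.95 [280.5 255.2] [505.6  65.3  67. ]
pin_top 0.39 [206.4 224.5] [463.9 -21.8  67. ]
tray_centre 0.82 [322.9 209.6] [467.7 125.9  16. ]
cup_middle 0.96 [ 45.5 203.9] [ 451.7 -268.5   40.5]
cup_middle 0.8 [479.3 185.8] [426.  370.1  40.5]
station 0.91 [289.8 223.3] [494.9  84.2   0. ]
```

View pics/w1v.png

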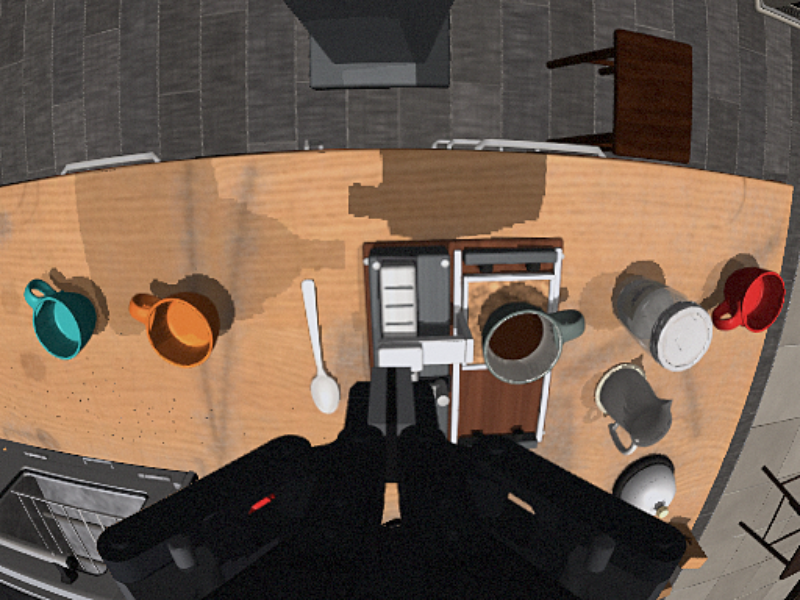

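The wrist view shows the key strip behind the plate at view (380–415, 265–335), the push plate at (378–425, 340–368) and the pin at about (443,400). The cup with the handle is at (522,340). Marks agree: pin − (80,32) gives a key origin of about (425,33). Next I'll get the yaw from the edges.

```bash
python3 - <<'E'
from h import *
g=wr()
for n,a,b,z in(("keyL",(379,268),(384,335),.057),("keyR",(412,266),(414,333),.057),("boardR",(365,250),(371,375),.008),("boardL",(563,240),(541,440),.008),("boardback",(365,243),(562,238),.008)):
    A,B=[g(np.array(t)/1.5625,z)*1000 for t in(a,b)];print(n,A.round(1),B.round(1),np.arctan2(*(B-A)[1::-1]).round(3))
p=cv2.imread("pics/w1.png")[140:290,220:380];cv2.imwrite("pics/c1.png",cv2.resize(p,None,fx=4,fy=4,interpolation=cv2.INTER_CUBIC))
E
```

```text
keyL [403.7  21.2  57. ] [455.6  24.4  57. ] 0.063
keyR [402.3  44.6  57. ] [454.   46.8  57. ] 0.043
boardR [402.3   8.6   8. ] [516.9  11.6   8. ] 0.027
boardL [392.  174.6   8. ] [596.3 181.4   8. ] 0.033
boardback [396.5   8.7   8. ] [390.3 173.6   8. ] 1.609
```

View pics/c1.png

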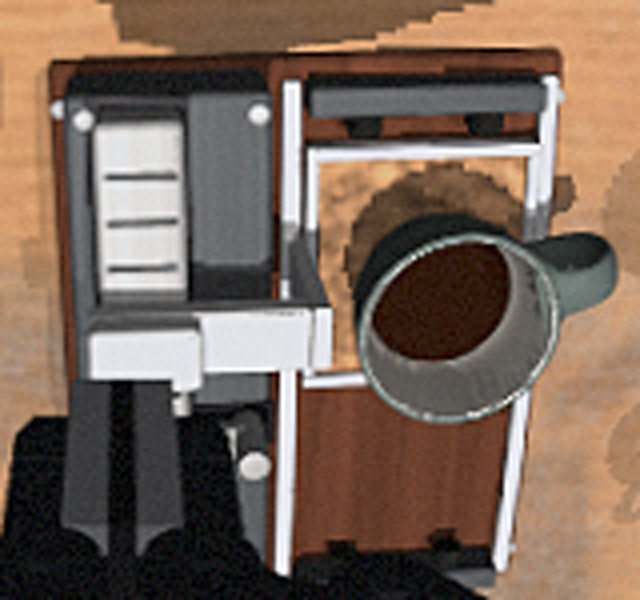

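```bash
python3 -m crank '[[0,10,2,-15,0.013],[0,10,2,-30,0.012],[0,9,1,-30,0.012],[0,0,0,-30,0],[0,0,0,-30,0],[0,0,0,-20,0],[0,0,0,0,0],[0,0,0,0,0],[0,0,0,0,0]]'
python3 - <<'E'
from h import *
g=wr();p,d=get_image("wrist")
for q,z in(("key",.057),("push_face",.0695),("pin_top",.067),("tray_centre",.016)):
    for m in mark_of("wrist",q)[:2]: print(q,round(m["p"],2),np.round(m["centre"],1),np.round(g(m["centre"],z)*1000,1))
cv2.imwrite("pics/c2.png",cv2.resize(p[130:330,170:400,::-1],None,fx=3,fy=3,interpolation=cv2.INTER_CUBIC))
E
```

```text
clock: 3.35
eef_pos: [0.4279, 0.034, 0.0996]
ee_rot: [3.142, 0.001, -3.107]
wrist_force: [0.3, 1.1, 0.0]
width: 0.0
finger_force: 0.0
key 0.91 [250.2 232. ] [429.1  34.3  57. ]
key 0.62 [359.6 248. ] [440.1 107.8  57. ]
tray_centre 0.98 [360.9 248.4] [464.5 128.3  16. ]
```

View pics/c2.png

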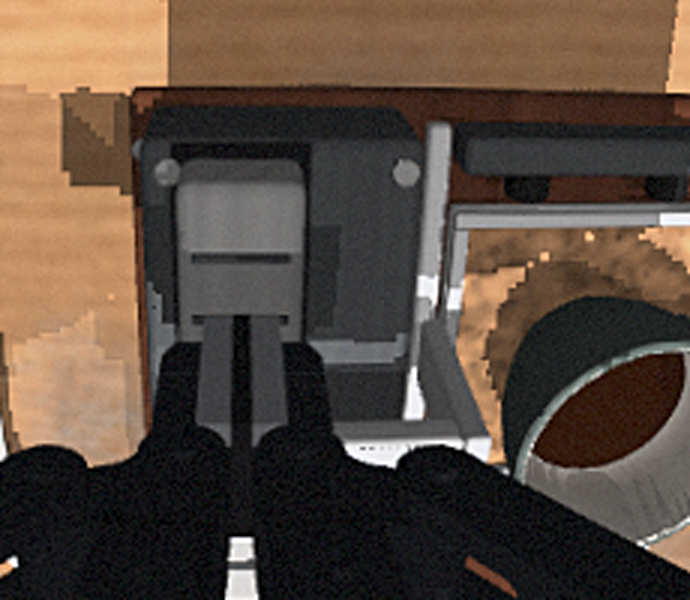

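The fingertips sit over the key's middle line, at crop (243,320). They are behind the plate, and the cup is clear of the gripper. Pressing next.

```bash
python3 -m crank '[[0,0,0,-10,0],[0,0,0,-8,0],[0,0,0,-4,0],[0,0,0,-4,0],[0,0,0,-4,0],[0,0,0,-2,0],[0,0,0,0,0],[0,0,0,0,0]]'
```

```text
clock: 4.27
eef_pos: [0.4273, 0.0338, 0.0664]
ee_rot: [3.142, 0.0, -3.107]
wrist_force: [-1.3, 0.6, 6.1]
width: 0.0004
finger_force: 3.2
```

```bash
python3 -m crank '[[0,5,0.2,0,0],[0,5,0.2,0,0],[0,5,0.2,0,0],[0,5,0.2,0,0],[0,5,0.2,0,0],[0,5,0.2,0,0],[0,5,0.2,0,0],[0,0,0,0,0]]'
```

```text
clock: 4.93
eef_pos: [0.4624, 0.0351, 0.0663]
ee_rot: [-3.141, -0.001, -3.107]
wrist_force: [0.0, -0.4, 6.8]
width: -0.0003
finger_force: 3.2
```

```bash
python3 -m crank '[[0,5,0.2,0,0],[0,5,0.2,0,0],[0,5,0.2,0,0],[0,5,0.2,0,0],[0,5,0.2,0,0],[0,5,0.2,0,0]]'; python3 -m crank '[[0,4,0.1,0,0],[0,4,0.1,0,0],[0,4,0.1,0,0],[0,3,0.1,0,0],[0,0,0,0,0]]'
python3 - <<'E'
from h import *
p,d=get_image("wrist");cv2.imwrite("pics/c3.png",cv2.resize(p[130:330,170:400,::-1],None,fx=3,fy=3,interpolation=cv2.INTER_CUBIC))
E
```

```text
clock: 5.43
eef_pos: [0.4914, 0.0362, 0.0661]
ee_rot: [-3.141, -0.002, -3.107]
wrist_force: [-5.8, -1.9, 7.4]
width: 0.0001
finger_force: 4.1
clock: 5.85
eef_pos: [0.507, 0.0367, 0.0662]
ee_rot: [-3.141, -0.001, -3.107]
wrist_force: [-1.9, -0.5, 6.8]
width: -0.0
finger_force: 3.3
```

View pics/c3.png

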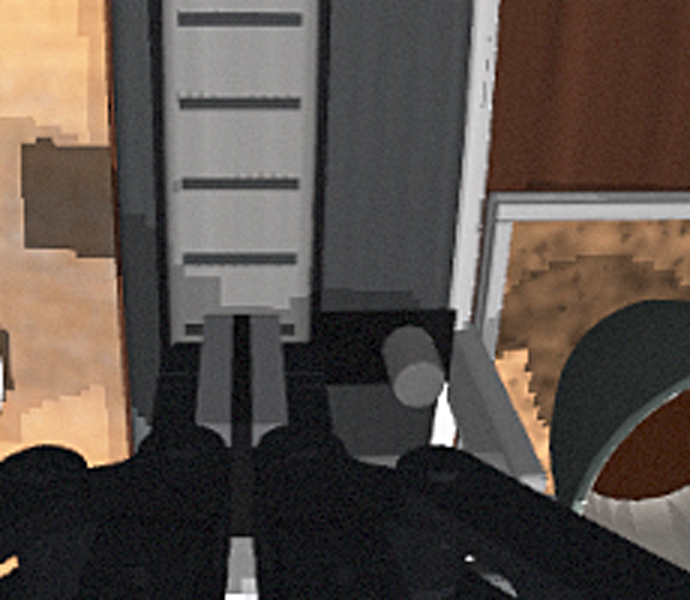

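The pin at crop (415,370) is now behind the arm. I'll push on until the far stop shows up in the force reading.

```bash
python3 -m crank '[[0,3,0.1,0,0],[0,2,0.1,0,0],[0,0,0,0,0]]'; python3 -m crank '[[0,2,0.1,0,0],[0,2,0,0,0],[0,0,0,0,0]]'
```

```text
clock: 6.15
eef_pos: [0.5117, 0.0369, 0.0662]
ee_rot: [-3.141, -0.001, -3.107]
wrist_force: [-3.8, -1.3, 5.9]
width: -0.0001
finger_force: 3.4
clock: 6.4
eef_pos: [0.5139, 0.0369, 0.066]
ee_rot: [-3.142, -0.005, -3.107]
wrist_force: [-17.6, -2.5, 16.6]
width: 0.0
finger_force: 13.2
```

The far stop is reached: 17 N at x = 0.514. I'll ease back a little, lift, and check.

```bash
python3 -m crank '[[0,-3,-0.1,0,0],[0,-3,-0.1,2,0],[0,0,0,8,0],[0,0,0,15,0],[0,-10,0,25,0],[0,-20,0,30,0],[0,-20,0,30,0],[0,-20,0,30,0],[0,-20,0,20,0],[0,0,0,0,0],[0,0,0,0,0],[0,0,0,0,0]]'
python3 - <<'E'
from h import *
g=wr();p,d=get_image("wrist")
for q,z in(("key",.057),("push_face",.0695),("pin_top",.067),("tray_centre",.016)):
    for m in mark_of("wrist",q)[:2]: print(q,round(m["p"],2),np.round(g(m["centre"],z)*1000,1))
cv2.imwrite("pics/c4.png",cv2.resize(p[130:330,170:400,::-1],None,fx=3,fy=3,interpolation=cv2.INTER_CUBIC))
E
```

```text
clock: 7.4
eef_pos: [0.4202, 0.0368, 0.2261]
ee_rot: [-3.142, -0.0, -3.107]
wrist_force: [0.1, 0.1, -0.7]
width: -0.0
finger_force: 0.0
key 0.66 [432.   35.3  57. ]
pin_top 0.62 [505.1  66.9  67. ]
tray_centre 0.76 [536.3 134.5  16. ]
```

View pics/c4.png

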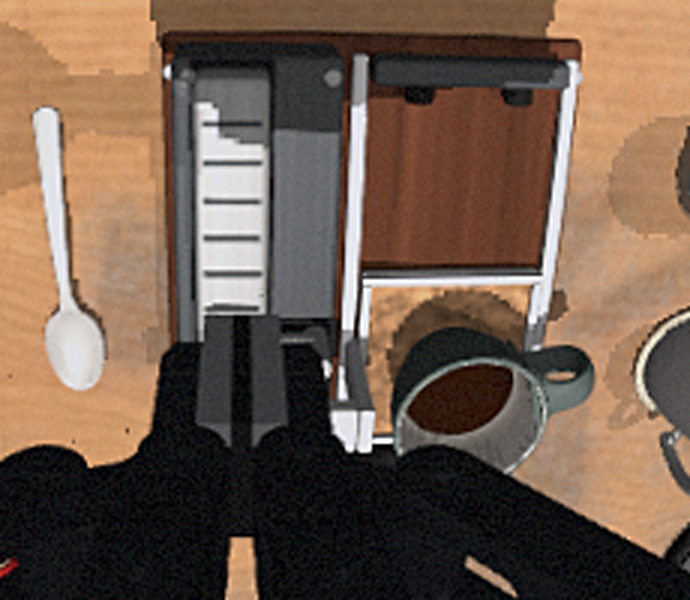

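The tray is about 70 mm further on, the cup stands upright on it, the spoon hasn't moved and the gripper is clear. I'll hand in.

```bash
python3 -c "
from station import *
print(close_job())"
```

```text
the job is handed in; nothing more can be done
None
```

The shuttle is fully home with the cup standing on the tray, the key has been released and the gripper is clear. I handed the job in at about 7.5 s but got no verdict back, and the gripper hid the pin in the last picture, so I didn't see it spring back up.

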